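# Tighten oak blanks in the turnbuckle clamp and bolt it

### The job

Stand every oak blank that is here (two or three) upright on the bed of the green clamp, in a row with their 56 mm width across the gap between the jaws. Then turn the brass turnbuckle sleeve by its red-tipped bars until both jaws are drawn in tight against the blanks, and lock the clamp: lift the black-knobbed bolt handle out of its notch, slide the bolt fully across behind the jaw's lug and let the handle drop into the other notch. Leave the other things on the bench where they are.

Things in the scene. Friction and masses are not known exactly. Their poses are not given: they have to be found in the camera images.
- clamp: green end clamp fixed to the bench, about 300 x 205 mm. Origin on the bench top under the middle of its wooden bed; z up; x along the row of blanks, toward the turnbuckle; y across the gap, from the right jaw, which has the bolt behind it, to the left jaw. Nothing on it stands higher than the turnbuckle's bars (141 mm)
- bed_center (a point): centre of the flat bed's top, 30 mm above the bench. The bed is 180 mm long (clamp's x), 156 mm wide, with 20 mm high steel end stops at x = -87 and +87 mm. Room for three blanks side by side at x = -54, 0 and +54 mm. A blank on the bed tops out at 92 mm, the jaws at 62 mm, so fingers can hold it above the jaws
- sleeve_axis (a point): middle of the brass turnbuckle sleeve (48 mm long, 32 mm thick), at (140, 0, 82) mm in the clamp's frame; its axis runs along the clamp's y. Four bars (9 mm rods, 14 mm red balls centred 52 mm from the axis) stand out at right angles at its middle, in the clamp's xz plane
- sleeve (a joint): turn of the sleeve, rad, 0 to 6.7; at 0 and each quarter turn a bar points straight up. Growing tightens: the top moves away from the bed (clamp's +x); 1 rad draws each jaw in 3.5 mm. About 4 N on a bar turns it; it stays where left. Closed fingertips let down 18 mm above the axis, behind a bar within 45 deg of upright, push it over; then the next. Tight when 12 N moves it no more
- jaw_l (a joint): travel of the left jaw (clamp's +y) inward, m: 0 fully open, 0.022 when the jaws touch 56 mm blanks. Its face, 164 mm long in x, is at y = 50 mm minus this value. Moved only by the sleeve
- jaw_r (a joint): the same for the right jaw (clamp's -y)
- bolt (a joint): slide of the steel barrel bolt along the clamp's +x, m: 0 withdrawn, 0.044 shot behind the lug of the right jaw. The lug bars its way until the jaws are tight. About 1.2 N of friction
- bolt_handle (a joint): turn of the bolt's handle about the bolt, rad: 0 lying level (pointing to the clamp's -y) in a notch of the comb, 1.5 straight up. It falls back by its weight. It must be raised to 1.05 or more to pass over the tooth between the two notches; the notches are 14 mm wide and 44 mm apart, the handle rod 8 mm
- handle_ball (a point): centre of the black ball (20 mm) on the bolt's handle, 58 mm from the bolt's axis. The bolt's axis runs along the clamp's x at y = -90, z = 50 mm in the clamp's frame; with the bolt withdrawn the ball is at x = -95 mm. The comb is a 7 mm plate at y = -111 mm, 70 mm high, from x = -126 to -22 mm
- blank_1: oak blank, 44 (x) x 56 (y) x 62 mm tall, 0.1 kg, standing upright; origin at the centre of its underside. May be absent
- blank_2: oak blank, 44 (x) x 56 (y) x 62 mm tall, 0.1 kg, standing upright; origin at the centre of its underside. May be absent
- blank_3: oak blank, 44 (x) x 56 (y) x 62 mm tall, 0.1 kg, standing upright; origin at the centre of its underside. May be absent
- carton: small brown carton, 75 x 100 x 65 mm; only a bystander, to be left alone
- nail_tin: round open tin of nails, 85 mm wide, 28 mm high; only a bystander, to be left alone
- brass_tap: loose brass tap, 30 x 85 x 38 mm; only a bystander, to be left alone

How it is judged:
On the way, in this order (a step that is already met when the one before it is completed fails the run):
1. every blank present stands upright on the bed between the jaws (x of blank_1 in the frame of clamp between -0.08 and 0.08 m and y of blank_1 in the frame of clamp between -0.024 and 0.024 m and z of blank_1 in the frame of clamp between 0.024 and 0.036 m and angle between each of blank_1, blank_2, blank_3's own z axis and vertical below 0.12 rad and x of blank_2 in the frame of clamp between -0.08 and 0.08 m and y of blank_2 in the frame of clamp between -0.024 and 0.024 m and z of blank_2 in the frame of clamp between 0.024 and 0.036 m and x of blank_3 in the frame of clamp between -0.08 and 0.08 m and y of blank_3 in the frame of clamp between -0.024 and 0.024 m and z of blank_3 in the frame of clamp between 0.024 and 0.036 m), for 0.2 s.
2. the turnbuckle has drawn both jaws in tight on the blanks (value of joint each of jaw_l, jaw_r above 0.0208 m and x of blank_1 in the frame of clamp between -0.08 and 0.08 m and y of blank_1 in the frame of clamp between -0.005 and 0.005 m and z of blank_1 in the frame of clamp between 0.024 and 0.036 m and angle between each of blank_1, blank_2, blank_3's own z axis and vertical below 0.12 rad and angle between the y axis of each of blank_1, blank_2, blank_3 and the y axis of clamp, either way round below 0.12 rad and x of blank_2 in the frame of clamp between -0.08 and 0.08 m and y of blank_2 in the frame of clamp between -0.005 and 0.005 m and z of blank_2 in the frame of clamp between 0.024 and 0.036 m and x of blank_3 in the frame of clamp between -0.08 and 0.08 m and y of blank_3 in the frame of clamp between -0.005 and 0.005 m and z of blank_3 in the frame of clamp between 0.024 and 0.036 m), for 0.2 s.
3. the bolt is shot and its handle has dropped into the other notch (value of joint bolt above 0.038 m and value of joint bolt_handle below 0.25 rad), for 0.2 s.
At the end, for the whole second after the job is handed in: Every blank present rests upright on the bed, centred between the jaws within 5 mm and square within 0.12 rad; both jaws drawn in at least 20.8 mm (tight at 22); bolt slid at least 38 of 44 mm, its handle down (under 0.25 rad) (all of step 2 and all of step 3 and linear speed of each of blank_1, blank_2, blank_3 below 0.02 m/s); the robot touches nothing.
It fails at once if a bystander (carton, nail tin or brass tap) is moved more than 5 cm (distance of any of carton, nail_tin, brass_tap from where it was at the start of the episode above 0.05 m).
Of blank_1, blank_2, blank_3 only 2 to 3 are there at a start; the rules pass over those that are not, and their reading is None.
At some moment in a run one of blank_1, blank_2, blank_3 may be knocked a few centimetres aside while the robot is not near it.
Once in a run the grip may slacken for a moment while it holds something.
It also fails if it takes over 210 s, if anything falls off the work surface, if the arm or the gripper's body presses on something with over 40 N, if the wrist force passes 120 N, or if a joint passes its speed limit or range.

### The arm

A 7-joint arm with a two-finger parallel gripper is mounted at the origin on a cart in front of the work surface, level with it; the furniture and walls round the work are solid. World frame = base frame: x ahead of the robot, y to its left, z up, the work surface at z = 0. Lengths are in m, angles in rad, forces in N, time in s.
With the tool pointing down it reaches from about 0.4 to 0.85 m from the base axis. Payload 4.5 kg.
Tool frame: the origin (TCP) lies where the fingers leave the gripper's body, on its centre line; the fingertips stand 64 mm ahead of it and the grasp point (between the pads) lies 45 mm ahead of it; z points along the fingers, y is the line along which they close (so a half turn about z gives the same grasp; the last joint's range is limited). The gripper opens to 88 mm and grips with 3 to 60 N. Pads are 18 mm wide; open, the fingers measure 123 mm over their backs; the gripper's body (75 mm by 187 mm) begins 45 mm behind the grasp point.
Start: joints at [1.283, 0.689, -0.195, 1.565, 0.157, 0.902, -0.215], TCP at [0.198, -0.593, 0.303] pointing down, gripper open.
Joint ranges: [-3.01, 3.01], [-0.46, 2.08], [-1.47, 1.51], [0.13, 2.56], [-1, 4.14], [0.04, 2.09], [-2.66, 2.66]. Speed limits (rad/s): [2.57, 2.57, 3.14, 3.14, 3.14, 3.14, 3.14].

### API

Orientations are given as a unit quaternion [x, y, z, w].
In Python, from plant import r gives the robot as it stands.
- The arm moves only by the tool play_rows, never from a script. Its arguments are lists of equal length, an entry for each row: "translation": the shift along the tool's x, y, z in m, a list of three; "delta_rot": the turn, a rotation vector about the tool's x, y, z in degrees, a list of three; "grip": the opening, from -1 (shut) to 1 (fully open). In form: {"translation": [[x, y, z], ...], "delta_rot": [[rx, ry, rz], ...], "grip": [grip, ...]}. A call has 1 to 20 rows; each row shifts and turns the commanded pose from where the row before left it, along the tool's axes as they then stand; what a row does not reach is not made up. A row lasts 1/8 s, in which the tool goes at most 62.5 mm and 10.7 degrees, less where a joint would pass 70% of its speed; a pose out of reach is approached as far as the arm can. A call with a gripper value outside its range is refused whole. The fingers move at their own pace and stop on an object; "squeeze" is the grip in N (left out, the last holds). Time passes only in rows, so rows that do not move let the fingers close. It gives the time, the measured TCP pose, the force, the opening and the grip force at its end, in the units of the state.
- r.get_state(): the state, without advancing time (a new reading comes with each control period).
- r.snapshot(name): name is "scene" or "top" or "wrist"; returns the picture (384x512x3 uint8, blue, green, red); there is no depth.
- r.get_calibration(name): a dict with "intrinsics" (3x3 intrinsics, pixels), "eye" and "rotation" of the camera in the world. Camera axes: x right, y up, looking along -z (the intrinsics and any distortion apply to the point x, -y, -z); pixel columns grow to the right and rows downward; lengths in m; the calibration is good to about 2 mm. A picture is of the moment at which its call begins: read the wrist's pose just before it. get_calibration takes no time and is no camera call; for the wrist camera it gives the pose at the moment of the call.
- r.finish_job(): hands the job in; it is judged then, once.
Trained networks look in the newest picture that a camera, given by its name, has taken for a name from the list of things; names that differ only in an ending like _2 or _b are one class to them, and where a whole thing is asked for, a point or a joint stands for the part that bears it (a point fixed in the world has none). Each returns a list of dicts, best first, with "confidence" (0 to 1); they miss things now and then, are a little off and sometimes report something else, mostly with a low value. They report only what shows in the picture. A call takes as long as a camera call.
- r.look_for(camera, target): "point" ([x, y, z] in m, in world coordinates, good to about 4 mm: the middle of the surface that is visible of it).
- r.silhouettes(camera, target): "pixels" (384x512 bool, what is visible of it).
The state is a dict: "clock": time; "q": joint angles; "qd": joint speeds; "joint_torque": joint torques, N m; "tool_pos": TCP position; "eef_rot": TCP orientation; "contact_force": force on the tool from outside, world axes, zero at the start; "moment": the same for the moment, N m; "opening": opening from 0.0 (shut) to 1.0 (fully open); "finger_force": force on a finger pad.
Only numpy, scipy, OpenCV 4.12 (cv2) and the standard library are available. Lean on these libraries where they do the work, as an engineer would, in place of code of your own. Each camera call takes 0.05 s, during which the arm holds its last target. There are 200 camera calls.

## Working session

There is one attempt and no reset: what is moved stays moved. The work goes in short steps, Python scripts to look and compute and a tool call to move; the robot and the scene stay as the last step left them, time stands still between calls to the robot, and variables do not carry over. Pictures are saved under pics/ and viewed, at most 17 in all, crops included, and the job is handed in when it is done.

Besides the shell and the picture viewer there is one more tool, called after "Request:" as name(argument=value, ...) on one line, values as JSON. play_rows: Moves the arm, as the interface text tells. Its arguments: {"type":"object","properties":{"translation":{"type":"array","items":{"type":"array","items":{"type":"number"}}},"delta_rot":{"type":"array","items":{"type":"array","items":{"type":"number"}}},"grip":{"type":"array","items":{"type":"number"}},"squeeze":{"type":"number"}},"required":["translation","delta_rot","grip"]}

```bash
mkdir -p pics; ls
python3 - <<'E'
from plant import r
import cv2,numpy as np
s=r.get_state();print({k:np.round(v,3) for k,v in s.items()})
a=r.snapshot("scene");b=r.snapshot("top")
cv2.imwrite("pics/a.png",a);cv2.imwrite("pics/b.png",b)
for c in("scene","top"):
  k=r.get_calibration(c);print(c,np.round(k["eye"],3),np.round(k["rotation"],3).tolist(),np.round(k["intrinsics"],1).tolist(),k.keys())
  for t in("clamp","bed_center","sleeve_axis","handle_ball","blank_1","carton","nail_tin","brass_tap"):
    print(c,t,[(np.round(d["point"],3).tolist(),round(d["confidence"],2)) for d in r.look_for(c,t)])
E
```

```text
pics
{'clock': np.float64(0.0), 'q': array([ 1.283,  0.69 , -0.194,  1.566,  0.157,  0.902, -0.215]), 'qd': array([-0.001, -0.001, -0.001,  0.001,  0.   , -0.001,  0.001]), 'joint_torque': array([ 0.0000e+00, -5.2756e+01, -1.2670e+00, -1.5343e+01, -5.3000e-02,
        7.0000e-03,  0.0000e+00]), 'tool_pos': array([ 0.197, -0.592,  0.302]), 'eef_rot': array([ 0.987,  0.16 , -0.   , -0.001]), 'contact_force': array([-1.167, -0.744, -0.829]), 'moment': array([-0.038,  0.046, -0.039]), 'finger_force': np.float64(0.0), 'opening': np.float64(0.999)}
scene [-0.36   0.577  0.94 ] [-0.196, 0.418, 0.811, -0.358] [[492.0, 0.0, 259.6], [0.0, 492.0, 188.9], [0.0, 0.0, 1.0]] dict_keys(['intrinsics', 'eye', 'rotation'])
scene clamp [([0.506, -0.054, 0.039], 0.64)]
scene bed_center [([0.515, -0.052, 0.037], 0.96)]
scene sleeve_axis [([0.51, -0.054, 0.039], 0.71)]
scene handle_ball [([0.418, -0.179, 0.056], 0.49)]
scene blank_1 [([0.346, -0.261, 0.05], 0.89), ([0.44, -0.312, 0.054], 0.65), ([0.513, -0.052, 0.032], 0.19)]
scene carton [([0.771, 0.014, 0.055], 0.56), ([0.438, -0.311, 0.055], 0.43)]
scene nail_tin [([0.679, -0.497, 0.015], 0.53)]
scene brass_tap []
top [ 0.415 -0.255  0.967] [0.067, -0.069, -0.702, 0.706] [[351.1, 0.0, 252.9], [0.0, 351.1, 195.7], [0.0, 0.0, 1.0]] dict_keys(['intrinsics', 'eye', 'rotation'])
top clamp [([0.532, -0.062, 0.027], 0.64), ([0.363, -0.27, 0.063], 0.42)]
top bed_center [([0.531, -0.061, 0.028], 0.93)]
top sleeve_axis [([0.537, -0.062, 0.03], 0.89), ([0.787, -0.001, 0.064], 0.58)]
top handle_ball [([0.424, -0.176, 0.056], 0.62), ([0.452, -0.327, 0.059], 0.25)]
top blank_1 [([0.568, -0.406, 0.065], 0.73), ([0.452, -0.326, 0.064], 0.7), ([0.36, -0.272, 0.061], 0.66), ([0.65, -0.391, 0.016], 0.19)]
top carton [([0.782, -0.0, 0.062], 0.71)]
top nail_tin [([0.667, -0.478, 0.005], 0.88)]
top brass_tap [([0.786, 0.0, 0.066], 0.72)]
```

View pics/a.png

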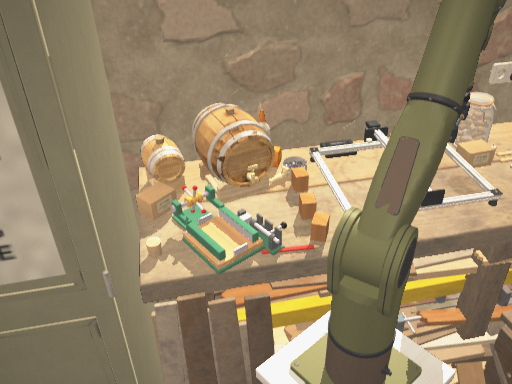

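View pics/b.png

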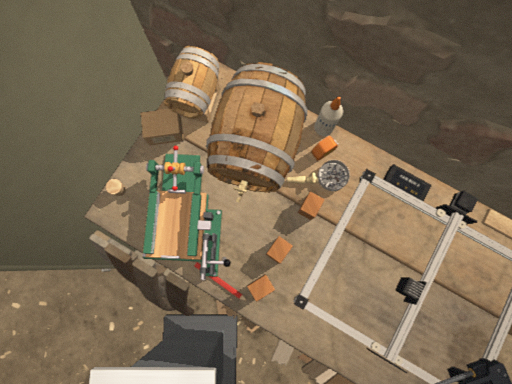

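Top view: three blanks at px (260,288), (280,249), (311,206). The clamp sits around (175,210) with its turnbuckle at (176,165) and its black knob at (226,263). The barrel is close by at (258,125), and the tap is near (298,180).

```bash
cat > h.py <<'E'
from plant import r
import cv2,numpy as np
from scipy.spatial.transform import Rotation as R
def cam(c):
    k=r.get_calibration(c);return k["intrinsics"],np.array(k["eye"]),R.from_quat(k["rotation"])
def proj(K,P):  # world Nx3 -> px
    k,e,q=K;v=q.inv().apply(np.atleast_2d(P)-e);v=v*[1,-1,-1];u=v@np.array(k).T;return u[:,:2]/u[:,2:]
def ray(K,uv,z): # px -> world at height z
    k,e,q=K;uv=np.atleast_2d(uv);d=np.c_[uv,np.ones(len(uv))]@np.linalg.inv(k).T;d=q.apply(d*[1,-1,-1]);return e+d*((z-e[2])/d[:,2])[:,None]
def go(p,yaw=None,tilt=None): # tool-frame shift & turn to world TCP p, tool x at world yaw (deg), pointing down
    s=r.get_state();q=R.from_quat(s["eef_rot"]);t=q.inv().apply(np.array(p)-s["tool_pos"])
    w=[0,0,0]
    if yaw is not None: w=(q.inv()*(R.from_euler('z',yaw,degrees=True)*R.from_euler('x',180,degrees=True))).as_rotvec(degrees=True)
    print("shift mm",np.round(t*1000,1),"rotvec",np.round(w,1))
def st():
    s=r.get_state();q=R.from_quat(s["eef_rot"]);x=q.apply([1,0,0]);print("t",round(float(s["clock"]),1),"tcp",np.round(s["tool_pos"],4),"yaw",round(np.degrees(np.arctan2(x[1],x[0])),1),"zax",np.round(q.apply([0,0,1]),3),"F",np.round(s["contact_force"],1),"op",round(float(s["opening"]),3),"ff",round(float(s["finger_force"]),1))
E
python3 - <<'E'
from h import *
s=r.get_state();K=cam("wrist");q=R.from_quat(s["eef_rot"])
print(np.round(q.inv().apply(K[1]-s["tool_pos"]),3),np.round((q.inv()*K[2]).as_matrix(),2).tolist(),np.round(K[0],1).tolist())
go([0.45,-0.12,0.38],-10)
for t in ["top"]:
  r.snapshot(t)
  for d in r.silhouettes(t,"blank_1"):
    m=d["pixels"].astype(np.uint8);ys,xs=np.nonzero(m);c=cv2.minAreaRect(np.c_[xs,ys].astype(np.float32))
    print(c,d["confidence"],ray(cam(t),[c[0]],0.062).round(3))
E
```

```text
[ 0.07  -0.    -0.082] [[0.0, 0.96, 0.27], [1.0, -0.0, 0.0], [0.0, 0.27, -0.96]] [[332.1, 0.0, 257.8], [0.0, 332.1, 190.9], [0.0, 0.0, 1.0]]
shift mm [ 388.9 -368.8  -77.3] rotvec [ 0.  -0.  28.4]
((310.28302001953125, 205.4905548095703), (17.483144760131836, 25.836204528808594), 29.05460548400879) 0.8 [[ 0.566 -0.406  0.062]]
((278.8461608886719, 249.2307586669922), (17.19570541381836, 24.40680503845215), 33.6900634765625) 0.78 [[ 0.453 -0.323  0.062]]
((259.88824462890625, 287.2529602050781), (18.867340087890625, 22.548770904541016), 57.528804779052734) 0.71 [[ 0.359 -0.275  0.062]]
```

Request:
play_rows(translation=[[0,0,-0.04],[0,0,-0.04],[0.04,-0.04,0],[0.04,-0.04,0],[0.04,-0.04,0],[0.04,-0.04,0],[0.04,-0.04,0],[0.04,-0.04,0],[0.04,-0.04,0],[0.04,-0.04,0],[0.04,-0.03,0],[0.04,-0.02,0],[0,0,0]], delta_rot=[[0,0,0],[0,0,0],[0,0,0],[0,0,0],[0,0,0],[0,0,0],[0,0,0],[0,0,0],[0,0,0],[0,0,10],[0,0,10],[0,0,8.4],[0,0,0]], grip=[1,1,1,1,1,1,1,1,1,1,1,1,1])

```text
clock: 2.62
tool_pos: [0.4775, -0.1322, 0.3828]
eef_rot: [0.997, -0.081, 0.001, -0.001]
contact_force: [-0.8, -0.5, -1.1]
opening: 1.001
finger_force: 0.0
```

Run:
```python
from h import *
st()
K=cam("wrist");a=r.snapshot("wrist");np.savez("w1.npz",k=K[0],e=K[1],q=K[2].as_quat());cv2.imwrite("pics/c0.png",a)
cv2.imwrite("pics/c.png",cv2.resize(a,(800,600),interpolation=cv2.INTER_CUBIC))
for t in ["bed_center","handle_ball","sleeve_axis"]:
  for d in r.look_for("wrist",t): print(t,np.round(d["point"],3),round(d["confidence"],2))
```

```text
t 2.6 tcp [ 0.4775 -0.1322  0.3828] yaw -9.3 zax [ 0.003  0.001 -1.   ] F [-0.8 -0.5 -1.1] op 1.001 ff 0.0
bed_center [ 0.545 -0.061  0.03 ] 0.9
handle_ball [ 0.421 -0.178  0.056] 0.56
sleeve_axis [ 0.548 -0.06   0.034] 0.86
```

View pics/c.png

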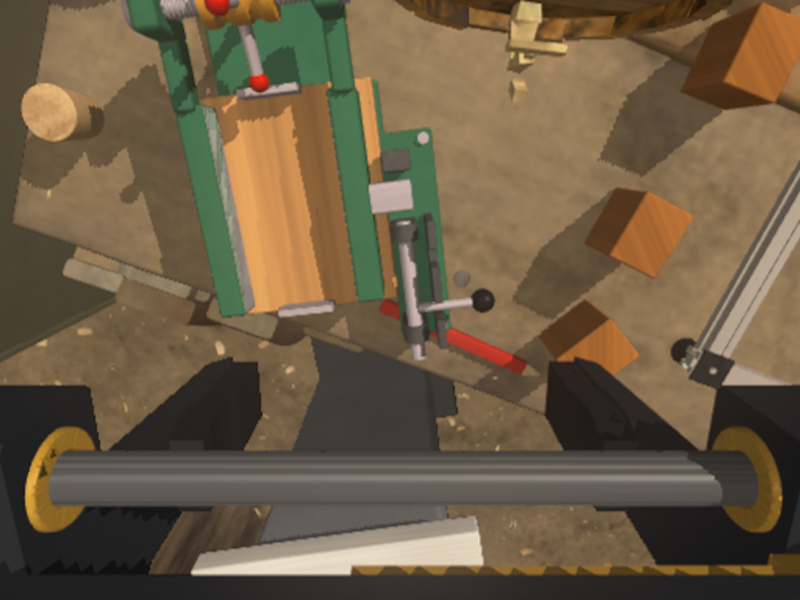

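Wrist view (800-px scale): black ball at (482,300), near stop at (306,309), far stop at (269,90). The jaw inner corners are at about (246,310), (360,301), (332,92). Bar balls are at (260,83) and (217,4). I'll fit the clamp pose to these.

Run:
```python
from h import *
from scipy.optimize import least_squares
z=np.load("w1.npz");K=(z["k"],z["e"],R.from_quat(z["q"]))
s=512/800
obs=[((482,300),(-95,-148,50)),((306,309),(-87,0,50)),((269,90),(87,0,50)),((246,310),(-82,50,62)),((360,301),(-82,-50,62)),((332,92),(82,-50,62))]
uv=np.array([o[0] for o in obs])*s;P=np.array([o[1] for o in obs])/1000
W=lambda v,P:R.from_euler('z',v[2]).apply(P)+[v[0],v[1],0]
f=lambda v:(proj(K,W(v,P))-uv).ravel()
o=least_squares(f,[.53,-.06,-.17],loss='soft_l1');v=o.x
print(v,np.degrees(v[2]));print((f(v)/s).reshape(-1,2).round(1).tolist())
np.save("clamp.npy",v)
# model overlay
a=cv2.imread("pics/c0.png");a=cv2.resize(a,None,fx=2,fy=2)[0:400,100:700]
def ln(pts,c):
    u=(proj(K,W(v,np.array(pts)/1000))*2-[100,0]).astype(np.int32);cv2.polylines(a,[u],False,c,1)
for y in(50,-50): ln([(-82,y,62),(82,y,62)],(255,0,0))
ln([(-87,-78,30),(87,-78,30),(87,78,30),(-87,78,30),(-87,-78,30)],(0,255,255))
ln([(-126,-111,70),(-22,-111,70)],(255,0,255));ln([(-95,-90,50),(-95,-148,50)],(255,255,0))
for th in range(0,360,90):
  t=np.radians(th); ln([(140,0,82),(140+52*np.sin(t),0,82+52*np.cos(t))],(255,255,255))
cv2.imwrite("pics/d.png",a)
t=cam("top");print("top proj ball,bed",proj(t,W(v,np.array([[-95,-148,50],[-87,0,50],[87,0,50]])/1000)).round(1).tolist())
# bar angle from balls
from scipy.optimize import minimize_scalar
for b in((260,83),(217,4)):
  g=lambda t:np.linalg.norm(proj(K,W(v,np.array([.140+.052*np.sin(t),0,.082+.052*np.cos(t)])))-np.array(b)*s)
  ts=np.radians(np.arange(0,360));e=[g(t) for t in ts];i=np.argsort(e)[:3];print(b,i,np.array(e)[i])
# blanks
S=r.silhouettes("wrist","blank_1")
for d in S:
  print(d["confidence"],d["pixels"].sum())
```

```text
[ 0.52198476 -0.04580726 -0.0509041 ] -2.9165898215749553
[[0.8, 0.4], [-0.6, 1.0], [-1.1, -1.6], [-4.8, 4.9], [2.8, 0.9], [1.0, -6.4]]
top proj ball,bed [[226.2, 262.2], [169.0, 255.8], [175.7, 189.7]]
(260, 83) [259 258 260] [0.887227   0.89790186 0.93501564]
(217, 4) [342 343 341] [2.32248198 2.55635125 2.66393534]
0.91 3764
0.81 1666
0.68 2486
```

View pics/d.png

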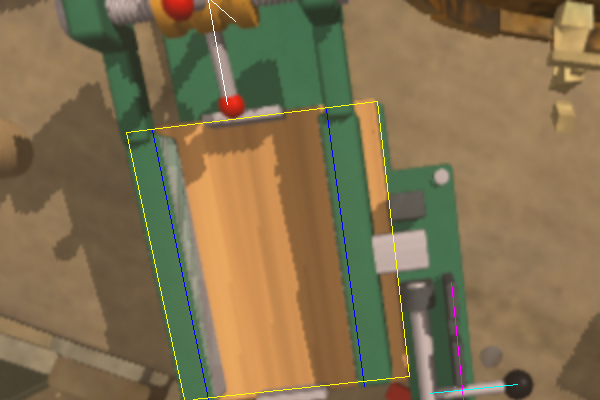

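The overlay matches the clamp, and the bars stand at about -14° and -104°. Next I'll fit box models to the blank silhouettes.

```bash
cat >> h.py <<'E'
from scipy.optimize import minimize
B=np.array([(x,y,z) for x in(-.022,.022) for y in(-.028,.028) for z in(0,.062)])
def fitblank(mask,K,x0,z0=0.):
    m=mask.astype(np.uint8)
    def cost(v):
        u=proj(K,R.from_euler('z',v[2]).apply(B)+[v[0],v[1],z0]);h=cv2.convexHull((u*16).astype(np.int32))
        o=np.zeros_like(m);cv2.fillConvexPoly(o,h,1,cv2.LINE_8,4);return 1-(o&m).sum()/max(1,(o|m).sum())
    best=None
    for a in np.radians(np.arange(-90,90,15)):
        s=minimize(cost,[x0[0],x0[1],a],method="Nelder-Mead",options=dict(initial_simplex=[[x0[0],x0[1],a],[x0[0]+.01,x0[1],a],[x0[0],x0[1]+.01,a],[x0[0],x0[1],a+.2]],xatol=1e-4,fatol=1e-4))
        if best is None or s.fun<best.fun: best=s
    v=best.x;return np.array([v[0],v[1],(np.degrees(v[2])+90)%180-90]).round(4),round(best.fun,3)
def blanks(c,z0=0.):
    K=cam(c);r.snapshot(c)
    for d in r.silhouettes(c,"blank_1"):
        ys,xs=np.nonzero(d["pixels"]);edge=xs.min()<2 or xs.max()>509 or ys.min()<2 or ys.max()>381
        x0=ray(K,[[xs.mean(),ys.mean()]],z0+.04)[0];print(c,round(d["confidence"],2),"EDGE" if edge else "",len(xs),*fitblank(d["pixels"],K,x0,z0))
E
python3 - <<'E'
from h import *
blanks("wrist");blanks("top")
E
```

```text
wrist 0.74  2332 [ 0.4554 -0.3216 55.1783] 0.092
wrist 0.65 EDGE 3817 [ 0.5732 -0.4099 60.2188] 0.027
wrist 0.59  1780 [ 0.3593 -0.276  35.0261] 0.207
top 0.81  418 [ 0.3586 -0.276  31.306 ] 0.092
top 0.78  395 [ 0.4536 -0.3231 53.6301] 0.084
top 0.67  463 [ 0.5705 -0.4099 59.6339] 0.044
top 0.27  737 [  0.5948  -0.1045 -64.9949] 0.754
```

Run:
```python
from h import *
K=cam("top")
for p in((215,165),(245,190),(282,188),(300,140),(305,100)):
  print(p,[ray(K,[p],z)[0][:2].round(3).tolist() for z in(0.05,.15,.25)])
K=cam("scene")
for p in((235,185),(270,182),(195,110),(235,105)): print("scene",p,[ray(K,[p],z)[0][:2].round(3).tolist() for z in(0.0,.1,.25)])
print(r.get_state()["q"].round(2))
go([0.455,-0.322,0.2],54)
```

```text
(215, 165) [[0.678, -0.153], [0.649, -0.164], [0.621, -0.175]]
(245, 190) [[0.609, -0.235], [0.588, -0.237], [0.567, -0.239]]
(282, 188) [[0.615, -0.334], [0.594, -0.325], [0.572, -0.317]]
(300, 140) [[0.751, -0.385], [0.714, -0.37], [0.677, -0.356]]
(305, 100) [[0.869, -0.401], [0.819, -0.385], [0.77, -0.369]]
scene (235, 185) [[0.728, -0.261], [0.612, -0.171], [0.438, -0.038]]
scene (270, 182) [[0.66, -0.359], [0.551, -0.259], [0.389, -0.11]]
scene (195, 110) [[1.293, -0.5], [1.117, -0.386], [0.853, -0.214]]
scene (235, 105) [[1.211, -0.658], [1.044, -0.526], [0.793, -0.329]]
[ 0.29  0.41 -0.16  1.84  0.08  0.89 -1.64]
shift mm [ 12.5 186.9 182.9] rotvec [  0.    0.  -63.7]
```

Request:
play_rows(translation=[[0.01,0.06,0.03],[0,0.06,0.03],[0,0.06,0.03],[0,0,0.03],[0,0,0.03],[0,0,0.03],[0,0,0],[0,0,0]], delta_rot=[[0,0,0],[0,0,0],[0,0,-10.5],[0,0,-10.5],[0,0,-10.5],[0,0,-10.5],[0,0,-10.5],[0,0,-10.5]], grip=[1,1,1,1,1,1,1,1])

```text
clock: 4.08
tool_pos: [0.4555, -0.3016, 0.2087]
eef_rot: [0.892, 0.452, -0.0, -0.0]
contact_force: [0.4, -0.3, 0.2]
opening: 1.004
finger_force: 0.0
```

Run:
```python
from h import *
st();blanks("wrist");cv2.imwrite("pics/e.png",r.snapshot("wrist"))
go([0.455,-0.322,0.1],54)
```

```text
t 4.1 tcp [ 0.4555 -0.3016  0.2087] yaw 53.7 zax [-0.001  0.    -1.   ] F [ 0.4 -0.3  0.2] op 1.004 ff 0.0
wrist 0.86  5421 [ 0.454  -0.3228 52.6804] 0.053
wrist 0.71  3936 [ 0.3588 -0.2764 27.8956] 0.391
wrist 0.56 EDGE 7312 [ 0.5725 -0.4102 56.0609] 0.056
shift mm [-16.7  11.7 109.1] rotvec [-0.  -0.  -0.8]
```

View pics/e.png

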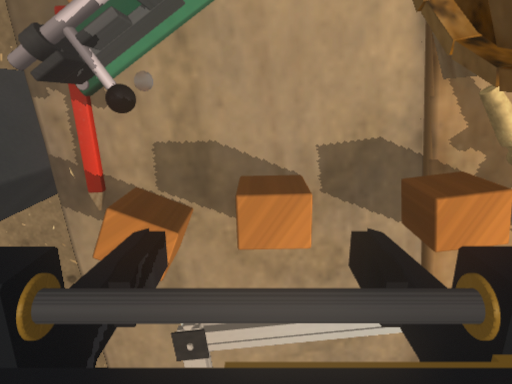

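Blank B lies at px (275,212) between the fingers, and the barrel is at upper right, well clear. Descending to grasp.

Request:
play_rows(translation=[[-0.0175,0.0115,0.0],[0,0,0.055],[0,0,0.053],[0,0,0],[0,0,0],[0,0,0],[0,0,0]], delta_rot=[[0,0,0.8],[0,0,0],[0,0,0],[0,0,0],[0,0,0],[0,0,0],[0,0,0]], grip=[1,1,1,1,-1,-1,-1], squeeze=25)

```text
clock: 5.1
tool_pos: [0.4553, -0.3229, 0.1029]
eef_rot: [0.897, 0.443, 0.001, 0.001]
contact_force: [-0.1, 0.5, 0.3]
opening: 0.681
finger_force: 0.0
```

Request:
play_rows(translation=[[0,0,0],[0,0,0],[0,0,-0.05],[0,0,-0.05],[0,0,-0.03]], delta_rot=[[0,0,0],[0,0,0],[0,0,0],[0,0,0],[0,0,0]], grip=[-1,-1,-1,-1,-1])

```text
clock: 5.72
tool_pos: [0.455, -0.3224, 0.2338]
eef_rot: [0.897, 0.443, 0.001, 0.001]
contact_force: [-0.4, -0.6, -2.2]
opening: 0.637
finger_force: 24.8
```

```bash
cat >> h.py <<'E'
V=np.load("clamp.npy");CY=np.degrees(V[2])
def C(x,y,z): return R.from_euler('z',V[2]).apply(np.array([x,y,z])/1000)+[V[0],V[1],0]
def inC():
    s=r.get_state();print("tcp in clamp mm",(R.from_euler('z',-V[2]).apply(s["tool_pos"]-[V[0],V[1],0])*1000).round(1))
E
python3 - <<'E'
from h import *
st();go(C(54,0,230),CY);go(C(54,0,131),CY)
E
```

```text
t 5.7 tcp [ 0.455  -0.3224  0.2338] yaw 52.6 zax [ 0.002 -0.001 -1.   ] F [-0.4 -0.6 -2.2] op 0.637 ff 24.8
shift mm [291.  -70.5   3.7] rotvec [ 0.1 -0.1 55.5]
shift mm [290.9 -70.8 102.7] rotvec [ 0.1 -0.1 55.5]
```

Request:
play_rows(translation=[[0,0,0],[0,0,0],[0,0,0],[0,0,0],[0,0,0],[0,0,0],[0,-0.05,0],[0,-0.05,0],[0,-0.05,0],[0,-0.05,0],[0.02,-0.05,0],[0.04,0,0],[0.03,0,0],[0,0,0]], delta_rot=[[0,0,10.5],[0,0,10.5],[0,0,10.5],[0,0,10.5],[0,0,10.5],[0,0,3],[0,0,0],[0,0,0],[0,0,0],[0,0,0],[0,0,0],[0,0,0],[0,0,0],[0,0,0]], grip=[-1,-1,-1,-1,-1,-1,-1,-1,-1,-1,-1,-1,-1,-1])

```text
clock: 7.48
tool_pos: [0.5593, -0.0767, 0.2313]
eef_rot: [1.0, -0.024, 0.001, -0.0]
contact_force: [0.1, -0.4, -2.6]
opening: 0.632
finger_force: 24.8
```

Run:
```python
from h import *
st();go(C(54,0,134),CY)
cv2.imwrite("pics/f.png",r.snapshot("wrist"))
```

```text
t 7.5 tcp [ 0.5593 -0.0767  0.2313] yaw -2.8 zax [ 0.003  0.    -1.   ] F [ 0.1 -0.4 -2.6] op 0.632 ff 24.8
shift mm [ 14.9 -28.9  97.3] rotvec [-0.  -0.2  0.1]
```

View pics/f.png

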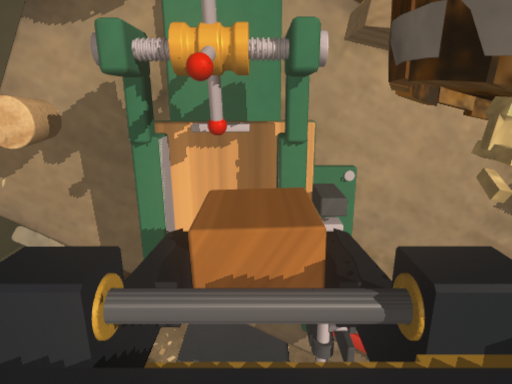

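Blank held over the bed. Sleeve middle is at px (210,45), bar balls at (200,66) and (217,127), and the far stop is at about (233,128).

Run:
```python
from h import *
K=cam("wrist")
for n,p in dict(stop=(87,0,50),jl=(82,50,62),jr=(82,-50,62),sl=(140,24,82),sr=(140,-24,82),b18=(140-16,0,82+49.5),b14=(140-12.6,0,82+50.4),b104=(140-50.4,0,82-12.6)).items(): print(n,proj(K,C(*p)).round(1))
```

```text
stop [[221.1 123.7]]
jl [[152.8 131.6]]
jr [[286.3 131.9]]
sl [[176.1  43.7]]
sr [[250.7  43.8]]
b18 [[201.9  62.5]]
b14 [[201.3  55.2]]
b104 [[218.1 122.1]]
```

Request:
play_rows(translation=[[0.0125,-0.029,0],[0,0,0.04],[0,0,0.04],[0,0,0.01],[0,0,0.007],[0,0,0.001],[0,0,0]], delta_rot=[[0,0,0],[0,0,0],[0,0,0],[0,0,0],[0,0,0],[0,0,0],[0,0,0]], grip=[-1,-1,-1,-1,-1,-1,-1])

```text
clock: 8.4
tool_pos: [0.5718, -0.0489, 0.1342]
eef_rot: [1.0, -0.026, 0.001, 0.0]
contact_force: [0.2, 0.0, -1.7]
opening: 0.634
finger_force: 24.8
```

```bash
sed -i 's/^V=np.load.*/V=np.load("clamp.npy")-[.002,0,0];CY=np.degrees(V[2])/' h.py
python3 - <<'E'
from h import *
st();inC()
E
```

```text
t 8.4 tcp [ 0.5718 -0.0489  0.1342] yaw -2.9 zax [ 0.002 -0.    -1.   ] F [ 0.2  0.  -1.7] op 0.634 ff 24.8
tcp in clamp mm [ 51.9  -0.4 134.2]
```

Request:
play_rows(translation=[[0,0,0.0015],[0,0,0],[0,0,0],[0,0,0],[0,0,0],[0,0,-0.05],[0,0,-0.06],[-0.05,0,0],[-0.05,0.02,0],[-0.05,0.06,0],[-0.04,0.06,0],[0,0.06,0]], delta_rot=[[0,0,0],[0,0,0],[0,0,0],[0,0,0],[0,0,0],[0,0,0],[0,0,0],[0,0,0],[0,0,-8],[0,0,-8],[0,0,-8],[0,0,-8]], grip=[-1,-1,1,1,1,1,1,1,1,1,1,1])

```text
clock: 9.9
tool_pos: [0.4305, -0.2308, 0.2415]
eef_rot: [0.967, 0.253, -0.003, -0.001]
contact_force: [2.1, 1.5, -0.4]
opening: 1.004
finger_force: 0.0
```

Run:
```python
from h import *
st();blanks("wrist");go([.359,-.276,.104],30);blanks("top")
```

```text
t 9.9 tcp [ 0.4305 -0.2308  0.2415] yaw 29.3 zax [-0.005  0.    -1.   ] F [ 2.1  1.5 -0.4] op 1.004 ff 0.0
wrist 0.86  3536 [ 0.3675 -0.2709 30.8988] 0.217
wrist 0.57 EDGE 2674 [ 0.5735 -0.4116 58.963 ] 0.028
shift mm [-85.   -2.9 137.6] rotvec [ 0.3 -0.  -1.5]
top 0.83  452 [ 0.571  -0.4086 59.2636] 0.054
top 0.72  512 [ 0.5746 -0.0416 -1.6868] 0.043
top 0.72  220 [ 0.6443 -0.3912 29.0941] 0.591
```

Request:
play_rows(translation=[[-0.045,0,0],[-0.04,0,0.03],[0,0,0]], delta_rot=[[0,0,0],[0,0,-1],[0,0,0]], grip=[1,1,1])

```text
clock: 10.48
tool_pos: [0.3561, -0.27, 0.2104]
eef_rot: [0.966, 0.258, -0.003, -0.002]
contact_force: [0.9, 0.2, -0.1]
opening: 1.0
finger_force: 0.0
```

Run:
```python
from h import *
st();blanks("wrist");go([.359,-.276,.103],30)
```

```text
t 10.5 tcp [ 0.3561 -0.27    0.2104] yaw 30.0 zax [-0.007  0.002 -1.   ] F [ 0.9  0.2 -0.1] op 1.0 ff 0.0
wrist 0.76  5341 [ 0.3593 -0.2757 30.3488] 0.051
wrist 0.39 EDGE 104 [  0.5637  -0.4137 -32.2212] 0.055
shift mm [ -4.8   5.  108.7] rotvec [-0.  -0.   0.2]
```

Request:
play_rows(translation=[[0,0.0063,0.0],[0,0,0.055],[0,0,0.0525],[0,0,0],[0,0,0],[0,0,0],[0,0,0],[0,0,0],[0,0,0]], delta_rot=[[0,0,-0.3],[0,0,0],[0,0,0],[0,0,0],[0,0,0],[0,0,0],[0,0,0],[0,0,0],[0,0,0]], grip=[1,1,1,1,-1,-1,-1,-1,-1], squeeze=25)

```text
clock: 11.7
tool_pos: [0.3636, -0.2765, 0.1056]
eef_rot: [0.965, 0.262, 0.001, 0.001]
contact_force: [-0.6, 1.4, 10.8]
opening: 0.631
finger_force: 25.0
```

Request:
play_rows(translation=[[0,0,-0.05],[0,0,-0.05],[0,0,-0.03],[0,-0.05,0],[0,-0.05,0],[0,-0.05,0],[0.05,-0.03,0],[0.05,0,0],[0,0,0]], delta_rot=[[0,0,0],[0,0,0],[0,0,0],[0,0,8],[0,0,8],[0,0,8],[0,0,8],[0,0,1.2],[0,0,0]], grip=[-1,-1,-1,-1,-1,-1,-1,-1,-1])

```text
clock: 12.82
tool_pos: [0.4076, -0.1037, 0.2349]
eef_rot: [1.0, -0.023, 0.004, 0.0]
contact_force: [-1.2, -0.8, -0.6]
opening: 0.635
finger_force: 2.5
```

Run:
```python
from h import *
st();go(C(-1,0,134.5),CY)
```

```text
t 12.8 tcp [ 0.4076 -0.1037  0.2349] yaw -2.7 zax [ 0.008 -0.    -1.   ] F [-1.2 -0.8 -0.6] op 0.635 ff 2.5
shift mm [107.8 -63.1 101.3] rotvec [-0.  -0.4  0.2]
```

Request:
play_rows(translation=[[0,0,0],[0,0,0],[0,0,0],[0,0,0]], delta_rot=[[0,0,0],[0,0,0],[0,0,0],[0,0,0]], grip=[-1,-1,-1,-1])

```text
clock: 13.32
tool_pos: [0.4023, -0.1047, 0.2342]
eef_rot: [1.0, -0.025, -0.0, 0.0]
contact_force: [0.7, -0.1, -1.4]
opening: 0.631
finger_force: 25.0
```

Run:
```python
from h import *
st();cv2.imwrite("pics/g.png",r.snapshot("wrist"));blanks("top")
```

```text
t 13.3 tcp [ 0.4023 -0.1047  0.2342] yaw -2.9 zax [-0. -0. -1.] F [ 0.7 -0.1 -1.4] op 0.631 ff 25.0
top 0.98  479 [ 0.5738 -0.0421 -0.0208] 0.098
top 0.82  438 [ 0.5714 -0.4098 55.6299] 0.078
top 0.38  75 [ 0.3963 -0.1189 11.375 ] 0.844
```

View pics/g.png

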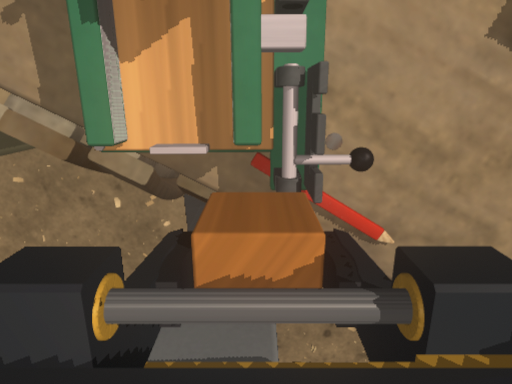

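The grip slackened briefly, but the blank is still held in nearly the same place (px 192–325 × 192–285). Carrying on, with a force check on the way down.

Request:
play_rows(translation=[[0.05,-0.03,0],[0.05,-0.03,0],[0.013,-0.003,0.04],[0,0,0.03],[0,0,0.015],[0,0,0.005],[0,0,0]], delta_rot=[[0,0,0],[0,0,0],[0,0,0],[0,0,0],[0,0,0],[0,0,0],[0,0,0]], grip=[-1,-1,-1,-1,-1,-1,-1])

```text
clock: 14.35
tool_pos: [0.5189, -0.0473, 0.1446]
eef_rot: [1.0, -0.025, 0.0, 0.0]
contact_force: [-0.0, -0.1, -1.1]
opening: 0.634
finger_force: 25.0
```

Run:
```python
from h import *
st();inC();go(C(-1,0,135),CY)
```

```text
t 14.3 tcp [ 0.5189 -0.0473  0.1446] yaw -2.8 zax [ 0.001 -0.    -1.   ] F [-0.  -0.1 -1.1] op 0.634 ff 25.0
tcp in clamp mm [ -1.   -1.6 144.6]
shift mm [ 0.  -1.6  9.6] rotvec [ 0.  -0.   0.1]
```

Request:
play_rows(translation=[[0,-0.0015,0.003],[0,0,0.003],[0,0,0.002],[0,0,0]], delta_rot=[[0,0,0],[0,0,0],[0,0,0],[0,0,0]], grip=[-1,-1,-1,-1])

```text
clock: 14.85
tool_pos: [0.5188, -0.0457, 0.1361]
eef_rot: [1.0, -0.025, -0.0, 0.0]
contact_force: [0.1, -0.5, -0.5]
opening: 0.634
finger_force: 25.0
```

Request:
play_rows(translation=[[0,0,0.0015],[0,0,0.001],[0,0,0]], delta_rot=[[0,0,0],[0,0,0],[0,0,0]], grip=[-1,-1,-1])

```text
clock: 15.22
tool_pos: [0.5191, -0.0457, 0.1357]
eef_rot: [1.0, -0.025, 0.001, 0.0]
contact_force: [-2.5, 0.7, 18.8]
opening: 0.634
finger_force: 25.0
```

Request:
play_rows(translation=[[0,0,-0.001],[0,0,0],[0,0,0],[0,0,0],[0,0,-0.05],[0,0,-0.06],[-0.06,0,0],[0,0.06,0],[0,0.06,0],[0,0.06,0],[0,0.06,0],[0,0.06,0],[0,0.06,0],[0,0,0]], delta_rot=[[0,0,0],[0,0,0],[0,0,0],[0,0,0],[0,0,0],[0,0,0],[0,0,0],[0,0,0],[0,0,0],[0,0,0],[0,0,0],[0,0,0],[0,0,0],[0,0,0]], grip=[-1,1,1,1,1,1,1,1,1,1,1,1,1,1])

```text
clock: 16.98
tool_pos: [0.4385, -0.4085, 0.2441]
eef_rot: [1.0, -0.029, -0.0, 0.002]
contact_force: [-0.2, 0.0, -0.5]
opening: 1.004
finger_force: 0.0
```

Request:
play_rows(translation=[[0,0,0],[0,0,0],[0,0,0],[0,0,0],[0,0,0],[0,0,0],[0,0,0]], delta_rot=[[0,0,-10.5],[0,0,-10.5],[0,0,-10.5],[0,0,-10.5],[0,0,-10.5],[0,0,-10],[0,0,0]], grip=[1,1,1,1,1,1,1])

```text
clock: 17.85
tool_pos: [0.4412, -0.4012, 0.2444]
eef_rot: [0.868, 0.497, 0.0, -0.001]
contact_force: [-0.0, -0.3, 0.3]
opening: 1.0
finger_force: 0.0
```

Run:
```python
from h import *
st();blanks("wrist");blanks("top");go([.572,-.410,.22],59)
cv2.imwrite("pics/i.png",r.snapshot("wrist"))
K=cam("top");print("top expected bed z fit:");
r.snapshot("top")
blanks("top",.03)
```

```text
t 17.9 tcp [ 0.4412 -0.4012  0.2444] yaw 59.6 zax [-0.     0.001 -1.   ] F [-0.  -0.3  0.3] op 1.0 ff 0.0
wrist 0.84  5209 [ 0.571  -0.4096 59.9092] 0.047
top 0.95  529 [ 0.5167 -0.0378  1.516 ] 0.051
top 0.8  525 [ 0.574 -0.041  0.346] 0.043
top 0.56  435 [ 0.5707 -0.4097 59.2883] 0.086
shift mm [ 59.2 116.9  24.6] rotvec [-0.   0.   0.6]
top expected bed z fit:
top 0.74  264 [ 0.434  -0.1598  2.1629] 0.668
top 0.67  492 [ 0.5137 -0.045   0.0672] 0.102
top 0.66  450 [ 0.5639 -0.4044 60.2452] 0.109
top 0.62  498 [ 0.57   -0.0487  1.2975] 0.103
```

View pics/i.png

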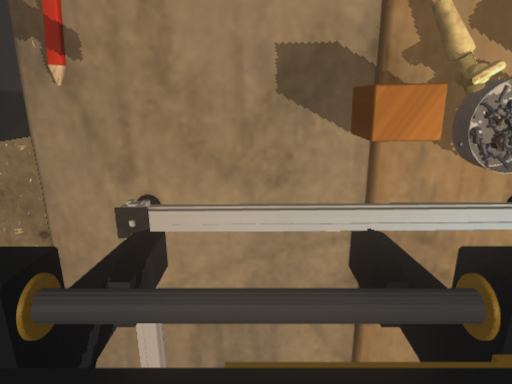

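Blank C sits at px (400,112), with the tin just to its right at (485,130). I'll grip a little higher, so the tips stay at least 15 mm above the tin's rim.

Request:
play_rows(translation=[[0.03,0.055,0.0],[0.029,0.06,0],[0,0,0.02],[0,0,0]], delta_rot=[[0,0,0],[0,0,0],[0,0,0],[0,0,0]], grip=[1,1,1,1])

```text
clock: 18.75
tool_pos: [0.5642, -0.4085, 0.2222]
eef_rot: [0.867, 0.498, -0.002, -0.002]
contact_force: [0.1, -0.3, -0.2]
opening: 1.002
finger_force: 0.0
```

Run:
```python
from h import *
st();blanks("wrist");go([.571,-.4097,.108],59.3)
```

```text
t 18.8 tcp [ 0.5642 -0.4085  0.2222] yaw 59.7 zax [-0.005  0.002 -1.   ] F [ 0.1 -0.3 -0.2] op 1.002 ff 0.0
wrist 0.63  4790 [ 0.5717 -0.4098 59.7335] 0.059
shift mm [  3.5   6.2 116.3] rotvec [-0.1  0.1  0.3]
```

Request:
play_rows(translation=[[0.003,0.0055,0.0],[0,0,0.05],[0,0,0.04],[0,0,0.024],[0,0,0],[0,0,0],[0,0,0],[0,0,0],[0,0,0],[0,0,0]], delta_rot=[[0,0,0],[0,0,0],[0,0,0],[0,0,0],[0,0,0],[0,0,0],[0,0,0],[0,0,0],[0,0,0],[0,0,0]], grip=[1,1,1,1,1,-1,-1,-1,-1,-1], squeeze=25)

```text
clock: 20.1
tool_pos: [0.5726, -0.4095, 0.1116]
eef_rot: [0.867, 0.498, 0.0, 0.001]
contact_force: [-0.5, -0.5, 6.7]
opening: 0.63
finger_force: 24.9
```

Request:
play_rows(translation=[[0,0,-0.05],[0,0,-0.05],[0,0,-0.04],[0,-0.05,0],[0,-0.05,0],[-0.03,-0.03,0],[-0.03,0,0],[0,0,0]], delta_rot=[[0,0,0],[0,0,0],[0,0,0],[0,0,0],[0,0,0],[0,0,0],[0,0,0],[0,0,0]], grip=[-1,-1,-1,-1,-1,-1,-1,-1])

```text
clock: 21.1
tool_pos: [0.4273, -0.398, 0.2502]
eef_rot: [0.869, 0.495, -0.001, 0.0]
contact_force: [0.2, 1.1, -0.2]
opening: 0.637
finger_force: 24.9
```

Run:
```python
from h import *
st();go(C(-55,0,240),CY)
```

```text
t 21.1 tcp [ 0.4273 -0.398   0.2502] yaw 59.4 zax [-0.002 -0.001 -1.   ] F [ 0.2  1.1 -0.2] op 0.637 ff 24.9
shift mm [ 324.7 -148.3    9.7] rotvec [ 0.   0.1 62.3]
```

Request:
play_rows(translation=[[0,0,0],[0,0,0],[0,0,0],[0,0,0],[0,0,0],[0,0,0],[0,-0.06,0],[0,-0.06,0],[0,-0.06,0],[0,-0.06,0],[0,-0.06,0],[0.02,-0.056,0],[0,0,0],[0,0,0]], delta_rot=[[0,0,10.5],[0,0,10.5],[0,0,10.5],[0,0,10.5],[0,0,10.5],[0,0,9.8],[0,0,0],[0,0,0],[0,0,0],[0,0,0],[0,0,0],[0,0,0],[0,0,0],[0,0,0]], grip=[-1,-1,-1,-1,-1,-1,-1,-1,-1,-1,-1,-1,-1,-1])

```text
clock: 22.85
tool_pos: [0.4658, -0.04, 0.2505]
eef_rot: [1.0, -0.022, -0.0, -0.0]
contact_force: [0.2, -0.6, 0.3]
opening: 0.634
finger_force: 24.9
```

Run:
```python
from h import *
st();inC();go(C(-55,0,144),CY)
a=r.snapshot("wrist");cv2.imwrite("pics/j.png",a)
for d in r.look_for("wrist","handle_ball"): print(d["point"].round(3) if hasattr(d["point"],'round') else d["point"],d["confidence"])
```

```text
t 22.9 tcp [ 0.4658 -0.04    0.2505] yaw -2.5 zax [-0.001  0.    -1.   ] F [ 0.2 -0.6  0.3] op 0.634 ff 24.9
tcp in clamp mm [-54.4   3.1 250.5]
shift mm [ -0.6   3.  106.5] rotvec [0.  0.  0.4]
[0.4211, -0.1814, 0.0585] 0.94
```

View pics/j.png

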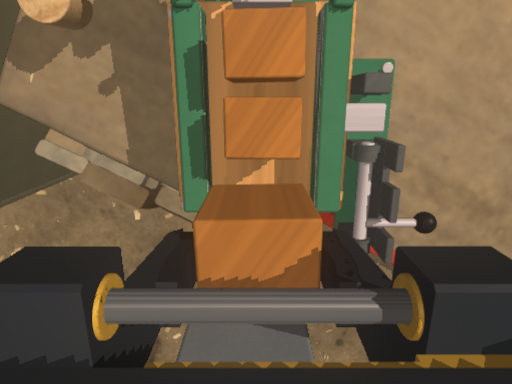

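Two blanks stand on the bed at px (264,42) and (263,127), both clear of the jaws. The third is held. Lowering it.

Request:
play_rows(translation=[[-0.001,0.003,0.05],[0,0,0.04],[0,0,0.012],[0,0,0.003],[0,0,0],[0,0,0]], delta_rot=[[0,0,0.4],[0,0,0],[0,0,0],[0,0,0],[0,0,0],[0,0,0]], grip=[-1,-1,-1,-1,-1,-1])

```text
clock: 23.7
tool_pos: [0.4654, -0.0438, 0.1467]
eef_rot: [1.0, -0.027, 0.001, 0.0]
contact_force: [-0.2, -0.1, -0.8]
opening: 0.632
finger_force: 24.9
```

Request:
play_rows(translation=[[0,0,0.002],[0,0,0.0015],[0,0,0],[0,0,0]], delta_rot=[[0,0,0],[0,0,0],[0,0,0],[0,0,0]], grip=[-1,-1,-1,-1])

```text
clock: 24.2
tool_pos: [0.4648, -0.0436, 0.1421]
eef_rot: [1.0, -0.026, -0.0, 0.0]
contact_force: [0.6, 0.1, 0.1]
opening: 0.632
finger_force: 24.9
```

Request:
play_rows(translation=[[0,0,0.001],[0,0,0],[0,0,0],[0,0,0],[0,0,0],[0,0,-0.05],[0,0,-0.06],[0.04,0,0],[0.04,0,0],[0,0,0],[0,0,0],[0,0,0]], delta_rot=[[0,0,0],[0,0,0],[0,0,0],[0,0,0],[0,0,0],[0,0,0],[0,0,0],[0,0,0],[0,0,0],[0,0,0],[0,0,0],[0,0,0]], grip=[-1,-1,1,1,1,1,1,1,1,-1,-1,-1])

```text
clock: 25.7
tool_pos: [0.5433, -0.0479, 0.2509]
eef_rot: [1.0, -0.026, -0.001, 0.0]
contact_force: [0.9, 0.4, -0.5]
opening: 0.682
finger_force: 0.0
```

```bash
cat >> h.py <<'E'
def balls(z=None):
    # red blobs in the wrist picture -> bar angle estimates
    K=cam("wrist");a=r.snapshot("wrist");h=cv2.cvtColor(a,cv2.COLOR_BGR2HSV)
    m=((h[...,0]<6)|(h[...,0]>174))&(h[...,1]>190)&(h[...,2]>90)
    n,_,s,c=cv2.connectedComponentsWithStats(m.astype(np.uint8))
    ts=np.radians(np.arange(-180,180,1.));P=np.array([C(140+52*np.sin(t),0,82+52*np.cos(t)) for t in ts]);u=proj(K,P)
    for i in range(1,n):
        if s[i,4]>25:
            e=np.linalg.norm(u-c[i],axis=1);o=[j for j in range(360) if e[j]<=min(e[j-1],e[(j+1)%360])]
            print("blob",c[i].round(),s[i,4],[(int(np.degrees(ts[j]).round()),round(e[j],1)) for j in o if e[j]<15])
    return a
E
python3 - <<'E'
from h import *
st();inC();a=balls();cv2.imwrite("pics/k.png",a)
E
```

```text
t 25.7 tcp [ 0.5433 -0.0479  0.2509] yaw -3.0 zax [-0.002 -0.    -1.   ] F [ 0.9  0.4 -0.5] op 0.682 ff 0.0
tcp in clamp mm [ 23.4  -0.9 250.9]
blob [254.  34.] 467 [(-15, np.float64(3.2)), (176, np.float64(3.6))]
blob [255. 100.] 195 [(-109, np.float64(2.0)), (-70, np.float64(1.9))]
```

View pics/k.png

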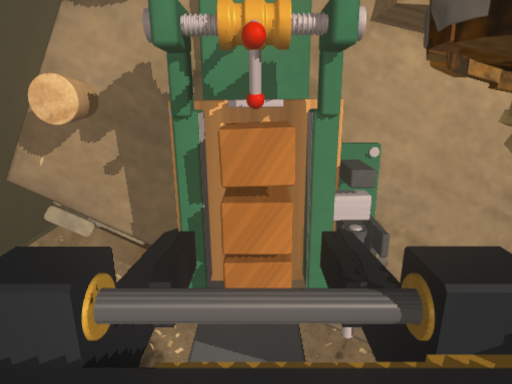

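All three blanks stand on the bed at px (258,155), (258,226) and (258,270). The bars are at about -17° and -107°, and the barrel edge shows at (428,40). Now checking body clearance to the barrel.

Run:
```python
from h import *
from scipy.optimize import least_squares
T=cam("top");W=cam("wrist")
# barrel cross-section circle in world yz at several x: tangents of top-left,top-right, wrist-left
def line(K,px,x):
    d=ray(K,[px],0.)[0]-K[1];e=K[1];return e,d
for rowT,l,rr in((165,211,297),(145,208,303),(120,211,306)):
    tl=line(T,(l,rowT),0);tr=line(T,(rr,rowT),0);wl=line(W,(426,35),0)
    def dist(c,L):
        e,d=L;d2=d[1:]/np.linalg.norm(d[1:]);v=np.array(c)-e[1:];return v[0]*d2[1]-v[1]*d2[0]
    f=lambda p:[abs(dist(p[:2],tl))-p[2],abs(dist(p[:2],tr))-p[2],p[1]-p[2]-.01]
    s=least_squares(f,[-.25,.12,.1]);print(rowT,"circle y,z,R",s.x.round(3),"x at z.12",ray(T,[(l,rowT)],.12)[0].round(3),"wrist-left resid",round(abs(dist(s.x[:2],wl))-s.x[2],3))
print(ray(W,[(426,35)],.12),ray(W,[(426,35)],.2))
print("body right corner",C(150,-93,164),C(190,-93,164))
```

```text
165 circle y,z,R [-0.258  0.117  0.107] x at z.12 [ 0.658 -0.151  0.12 ] wrist-left resid -0.012
145 circle y,z,R [-0.262  0.128  0.118] x at z.12 [ 0.71  -0.142  0.12 ] wrist-left resid -0.015
120 circle y,z,R [-0.269  0.129  0.119] x at z.12 [ 0.777 -0.148  0.12 ] wrist-left resid -0.009
[[ 0.64331716 -0.1516793   0.12      ]] [[ 0.63216513 -0.11398397  0.2       ]]
body right corner [ 0.66505842 -0.14631911  0.164     ] [ 0.70500661 -0.1483544   0.164     ]
```

Request:
play_rows(translation=[[0.04,-0.0175,0],[0.025,0,0],[0,0,0],[0,0,0],[0,0,0]], delta_rot=[[0,0,0],[0,0,0],[-7.5,0,0],[-7.5,0,0],[0,0,0]], grip=[-1,-1,-1,-1,-1])

```text
clock: 26.38
tool_pos: [0.6102, -0.0301, 0.2505]
eef_rot: [0.991, -0.023, -0.004, 0.13]
contact_force: [-0.8, -0.2, 0.6]
opening: 0.07
finger_force: 0.0
```

```bash
cat >> h.py <<'E'
def tip():
    s=r.get_state();p=s["tool_pos"]+R.from_quat(s["eef_rot"]).apply([0,0,.064]);print("tip in clamp mm",(R.from_euler('z',-V[2]).apply(p-[V[0],V[1],0])*1000).round(1))
def gotip(x,y,z):
    s=r.get_state();q=R.from_quat(s["eef_rot"]);p=C(x,y,z)-s["tool_pos"]-q.apply([0,0,.064]);print("tool shift mm",(q.inv().apply(p)*1000).round(1))
E
python3 - <<'E'
from h import *
st();tip();gotip(95,0,160);gotip(95,0,105);balls()
E
```

```text
t 26.4 tcp [ 0.6102 -0.0301  0.2505] yaw -2.7 zax [-0.014 -0.257 -0.966] F [-0.8 -0.2  0.6] op 0.07 ff 0.0
tip in clamp mm [ 89.2   3.8 188.6]
tool shift mm [ 5.8 -3.6 28.6]
tool shift mm [  5.9 -17.8  81.8]
blob [226.  46.] 331 [(85, np.float64(2.2))]
blob [211.  97.] 53 [(158, np.float64(5.3))]
blob [238. 153.] 366 [(-15, np.float64(2.9))]
blob [223. 185.] 145 [(-107, np.float64(2.0)), (-56, np.float64(13.4))]
```

Request:
play_rows(translation=[[0,-0.009,0.041],[0,-0.009,0.041],[0,0,0],[0.01,0,0],[0.01,0,0],[0,0,0]], delta_rot=[[0,0,0],[0,0,0],[0,0,0],[0,0,0],[0,0,0],[0,0,0]], grip=[-1,-1,-1,-1,-1,-1])

```text
clock: 27.18
tool_pos: [0.6319, -0.039, 0.1687]
eef_rot: [0.991, -0.027, -0.002, 0.13]
contact_force: [0.6, -0.5, 0.5]
opening: 0.005
finger_force: 0.0
```

Run:
```python
from h import *
st();tip();gotip(152,0,105)
```

```text
t 27.2 tcp [ 0.6319 -0.039   0.1687] yaw -3.1 zax [-0.01  -0.258 -0.966] F [ 0.6 -0.5  0.5] op 0.005 ff 0.0
tip in clamp mm [111.6  -4.1 106.9]
tool shift mm [40.4 -4.5  0.9]
```

Request:
play_rows(translation=[[0.008,-0.0045,0.001],[0.008,0,0],[0.008,0,0],[0.008,0,0],[0.008,0,0],[0.003,0,0],[0,0,0]], delta_rot=[[0,0,0],[0,0,0],[0,0,0],[0,0,0],[0,0,0],[0,0,0],[0,0,0]], grip=[-1,-1,-1,-1,-1,-1,-1])

```text
clock: 28.05
tool_pos: [0.6721, -0.036, 0.1639]
eef_rot: [0.991, -0.026, -0.006, 0.13]
contact_force: [-5.7, 0.2, 0.8]
opening: 0.009
finger_force: 2.2
```

Run:
```python
from h import *
st();tip();cv2.imwrite("pics/l.png",balls())
```

```text
t 28.1 tcp [ 0.6721 -0.036   0.1639] yaw -3.0 zax [-0.018 -0.258 -0.966] F [-5.7  0.2  0.8] op 0.009 ff 2.2
tip in clamp mm [151.1   1.  102.1]
blob [232. 172.] 245 [(137, np.float64(4.4))]
blob [264. 195.] 797 [(53, np.float64(3.7))]
blob [269. 350.] 551 [(-40, np.float64(4.8))]
```

View pics/l.png

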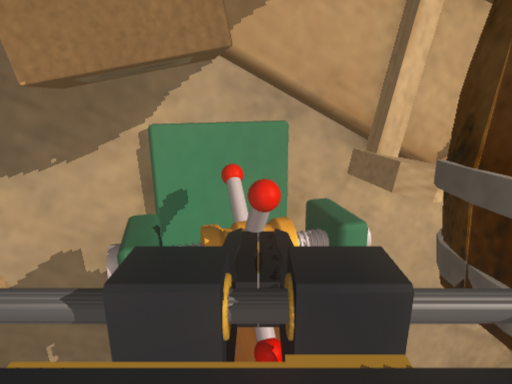

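The push worked: the bar is now at +53° and the next one at -40°. On to the next stroke.

Request:
play_rows(translation=[[0,0.0065,-0.024],[0,0.0065,-0.024],[-0.033,0,0],[-0.033,0,0],[0,0,0],[0,-0.0055,0.022],[0,-0.006,0.022],[0.01,0,0],[0.01,0,0],[0.008,0,0],[0.008,0,0],[0.008,0,0],[0.008,0,0],[0.008,0,0],[0.006,0,0],[0,0,0]], delta_rot=[[0,0,0],[0,1,0],[0,0,0],[0,0,0],[0,0,0],[0,0,0],[0,0,0],[0,0,0],[0,0,0],[0,0,0],[0,0,0],[0,0,0],[0,0,0],[0,0,0],[0,0,0],[0,0,0]], grip=[-1,-1,-1,-1,-1,-1,-1,-1,-1,-1,-1,-1,-1,-1,-1,-1])

```text
clock: 30.1
tool_pos: [0.6741, -0.0369, 0.1688]
eef_rot: [0.991, -0.025, 0.004, 0.13]
contact_force: [-4.5, 1.4, 0.8]
opening: 0.004
finger_force: 1.7
```

Run:
```python
from h import *
st();tip();balls()
```

```text
t 30.1 tcp [ 0.6741 -0.0369  0.1688] yaw -2.8 zax [ 0.002 -0.259 -0.966] F [-4.5  1.4  0.8] op 0.004 ff 1.7
tip in clamp mm [154.4   0.2 107. ]
blob [230. 175.] 239 [(134, np.float64(4.2))]
blob [260. 203.] 752 [(50, np.float64(3.7))]
blob [264. 351.] 532 [(-43, np.float64(4.1))]
```

Request:
play_rows(translation=[[0,0.0065,-0.024],[0,0.0065,-0.024],[-0.035,0,0],[-0.036,0,0],[0,0,0],[0,-0.0065,0.025],[0,-0.0065,0.025],[0.01,0,0],[0.01,0,0],[0.01,0,0],[0.008,0,0],[0.008,0,0],[0.008,0,0],[0.008,0,0],[0.009,0,0],[0,0,0]], delta_rot=[[0,0,0],[0,0,0],[0,0,0],[0,0,0],[0,0,0],[0,0,0],[0,0,0],[0,0,0],[0,0,0],[0,0,0],[0,0,0],[0,0,0],[0,0,0],[0,0,0],[0,0,0],[0,0,0]], grip=[-1,-1,-1,-1,-1,-1,-1,-1,-1,-1,-1,-1,-1,-1,-1,-1])

```text
clock: 32.15
tool_pos: [0.6741, -0.0377, 0.1671]
eef_rot: [0.991, -0.025, 0.004, 0.131]
contact_force: [-4.8, -0.5, 0.6]
opening: 0.004
finger_force: 1.8
```

Run:
```python
from h import *
st();tip();balls()
```

```text
t 32.1 tcp [ 0.6741 -0.0377  0.1671] yaw -2.8 zax [ 0.002 -0.259 -0.966] F [-4.8 -0.5  0.6] op 0.004 ff 1.8
tip in clamp mm [154.5  -0.6 105.2]
blob [229. 178.] 231 [(137, np.float64(4.1))]
blob [258. 200.] 757 [(53, np.float64(3.6))]
blob [264. 352.] 495 [(-35, np.float64(4.8))]
```

Request:
play_rows(translation=[[0,0.0065,-0.024],[0,0.0065,-0.024],[-0.035,0,0],[-0.036,0,0],[0,0,0],[0,-0.0065,0.024],[0,-0.0065,0.024],[0.01,0,0],[0.01,0,0],[0.01,0,0],[0.008,0,0],[0.008,0,0],[0.008,0,0],[0.008,0,0],[0.009,0,0],[0,0,0]], delta_rot=[[0,0,0],[0,0,0],[0,0,0],[0,0,0],[0,0,0],[0,0,0],[0,0,0],[0,0,0],[0,0,0],[0,0,0],[0,0,0],[0,0,0],[0,0,0],[0,0,0],[0,0,0],[0,0,0]], grip=[-1,-1,-1,-1,-1,-1,-1,-1,-1,-1,-1,-1,-1,-1,-1,-1])

```text
clock: 34.2
tool_pos: [0.6565, -0.0374, 0.1678]
eef_rot: [0.991, -0.027, -0.017, 0.133]
contact_force: [-48.9, 12.2, 42.6]
opening: 0.007
finger_force: 28.6
```

Run:
```python
from h import *
st();tip();balls();blanks("top",.03)
```

```text
t 34.2 tcp [ 0.6565 -0.0374  0.1678] yaw -3.4 zax [-0.041 -0.263 -0.964] F [-48.9  12.2  42.6] op 0.007 ff 28.6
tip in clamp mm [134.2  -1.6 106.1]
blob [235. 118.] 483 [(103, np.float64(5.1))]
blob [269. 243.] 991 [(11, np.float64(4.0))]
top 0.79  464 [ 0.5702 -0.0485  0.952 ] 0.165
top 0.58  428 [ 0.4625 -0.0411 -8.7202] 0.199
top 0.57  452 [ 0.5112 -0.0447 -5.5674] 0.175
```

The bar stalled near +10° under high force, so the jaws should be tight. Backing off to check.

Request:
play_rows(translation=[[-0.015,0,0],[-0.01,0,0],[0,0.0065,-0.024],[0,0.0065,-0.024],[-0.035,0,-0.02],[-0.035,0,-0.02],[0,0,0]], delta_rot=[[0,0,0],[0,0,0],[0,0,0],[7.5,0,0],[7.5,0,0],[0,0,0],[0,0,0]], grip=[-1,-1,-1,-1,-1,-1,-1])

```text
clock: 35.22
tool_pos: [0.5786, -0.0316, 0.258]
eef_rot: [1.0, -0.025, 0.011, 0.0]
contact_force: [1.3, 0.2, 0.5]
opening: 0.006
finger_force: 0.0
```

Run:
```python
from h import *
st();inC();cv2.imwrite("pics/m.png",balls());blanks("top",.03)
```

```text
t 35.2 tcp [ 0.5786 -0.0316  0.258 ] yaw -2.8 zax [ 0.022 -0.001 -1.   ] F [1.3 0.2 0.5] op 0.006 ff 0.0
tcp in clamp mm [ 57.9  17.2 258. ]
blob [280.   6.] 229 [(86, np.float64(3.8))]
blob [285.  77.] 391 [(2, np.float64(3.2)), (169, np.float64(6.6))]
blob [279. 154.] 192 [(-95, np.float64(1.6))]
blob [417. 358.] 271 []
top 0.83  375 [  0.5627  -0.0425 -26.6173] 0.286
top 0.7  471 [ 0.4634 -0.0404 -6.2939] 0.138
top 0.66  468 [ 0.5127 -0.0432 -7.092 ] 0.154
```

View pics/m.png

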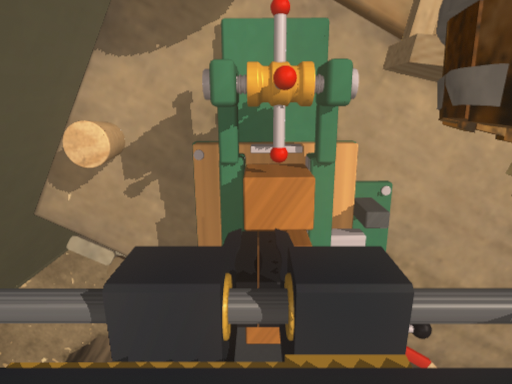

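The jaws are tight on the blanks. The bars are square at 0°, ±90° (px (285,77), (280,6), (279,154)), and the blank is clamped at (278,196). Now for the bolt handle.

Request:
play_rows(translation=[[-0.04,0.04,0],[-0.04,0.04,0],[-0.04,0.04,0],[-0.033,0.045,0],[0,0,0.01],[0,0,0.01],[0,0,0.01],[0,0,0.01],[0,0,0.01],[0,0,0],[0,0,0],[0,0,0],[0,0,0],[0,0,0]], delta_rot=[[0,0,0],[0,-1.2,0],[0,0,0],[0,0,0],[0,0,-10],[0,0,-10],[0,0,-10],[0,0,-10],[0,0,-10],[0,0,-10],[0,0,-10],[0,0,-10],[0,0,-10],[0,0,0]], grip=[-1,-1,-1,-1,-1,-1,-0.1,-0.1,-0.1,-0.1,-0.1,-0.1,-0.1,-0.1])

```text
clock: 37.12
tool_pos: [0.4184, -0.1883, 0.2038]
eef_rot: [0.725, 0.689, -0.001, -0.001]
contact_force: [-0.3, -0.0, -0.6]
opening: 0.452
finger_force: 0.0
```

Run:
```python
from h import *
st();inC();K=cam("wrist");a=r.snapshot("wrist");cv2.imwrite("pics/n.png",a)
for d in r.silhouettes("wrist","handle_ball"): print("sil",d["confidence"],d["pixels"].sum(),np.argwhere(d["pixels"]).mean(0)[::-1])
for d in r.look_for("wrist","handle_ball"): print(np.round(d["point"],4),d["confidence"])
for y in(-90,-111,-148): print(y,proj(K,C(-95,y,50)).round(1))
print("comb",proj(K,C(-126,-111,70)).round(),proj(K,C(-22,-111,70)).round())
```

```text
t 37.1 tcp [ 0.4184 -0.1883  0.2038] yaw 87.1 zax [-0.003  0.001 -1.   ] F [-0.3 -0.  -0.6] op 0.452 ff 0.0
tcp in clamp mm [ -94.2 -147.5  203.8]
sil 0.73 1163 [259.96646604 173.15133276]
[ 0.4209 -0.1775  0.0552] 0.68
-90 [[257.  116.8]]
-111 [[257. 147.]]
-148 [[257.  196.8]]
comb [[209. 151.]] [[369. 151.]]
```

View pics/n.png

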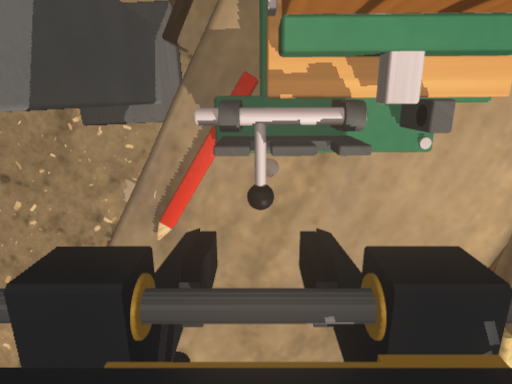

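The ball is at px (260,197) as predicted, with the rod in the left notch. Descending to grip it.

Request:
play_rows(translation=[[0,0.001,0.04],[0,0,0.04],[0,0,0.03],[0,0,0],[0,0,0],[0,0,0],[0,0,0],[0,0,0],[0,0,0]], delta_rot=[[0,0,0],[0,0,0],[0,0,0],[0,0,0],[0,0,0],[0,0,0],[0,0,0],[0,0,0],[0,0,0]], grip=[-0.1,-0.1,-0.1,-0.1,-1,-1,-1,-1,-1], squeeze=12)

```text
clock: 38.4
tool_pos: [0.4194, -0.1884, 0.0951]
eef_rot: [0.724, 0.69, 0.0, 0.0]
contact_force: [5.5, 0.4, 5.9]
opening: 0.208
finger_force: 11.6
```

Run:
```python
from h import *
st();inC()
a0=0
P=lambda a:np.array([-58*np.cos(a),58*np.sin(a)])
A=np.linspace(0,1.3,9)
print([(np.round(P(b)-P(a),1)).tolist() for a,b in zip(A,A[1:])])
```

```text
t 38.4 tcp [ 0.4194 -0.1884  0.0951] yaw 87.2 zax [ 0. -0. -1.] F [5.5 0.4 5.9] op 0.208 ff 11.6
tcp in clamp mm [ -93.2 -147.6   95.1]
[[0.8, 9.4], [2.3, 9.1], [3.7, 8.6], [5.1, 7.9], [6.3, 7.0], [7.3, 5.9], [8.2, 4.6], [8.8, 3.2]]
```

Request:
play_rows(translation=[[0.0008,0.001,-0.0094],[0.0023,0,-0.0091],[0.0037,0,-0.0086],[0.0051,0,-0.0079],[0.0063,0,-0.007],[0.0073,0,-0.0059],[0.0082,0,-0.0046],[0.0088,0,-0.0032],[0,0,0],[0,0,0]], delta_rot=[[0,0,0],[0,0,0],[0,0,0],[0,0,0],[0,0,0],[0,0,0],[0,0,0],[0,0,0],[0,0,0],[0,0,0]], grip=[-1,-1,-1,-1,-1,-1,-1,-1,-1,-1])

```text
clock: 39.65
tool_pos: [0.4214, -0.1459, 0.1502]
eef_rot: [0.724, 0.69, -0.001, -0.001]
contact_force: [4.9, -1.7, 3.1]
opening: 0.204
finger_force: 11.5
```

Run:
```python
from h import *
st();inC();cv2.imwrite("pics/o.png",r.snapshot("wrist"))
```

```text
t 39.6 tcp [ 0.4214 -0.1459  0.1502] yaw 87.2 zax [-0.003 -0.    -1.   ] F [ 4.9 -1.7  3.1] op 0.204 ff 11.5
tcp in clamp mm [ -93.3 -105.   150.2]
```

View pics/o.png

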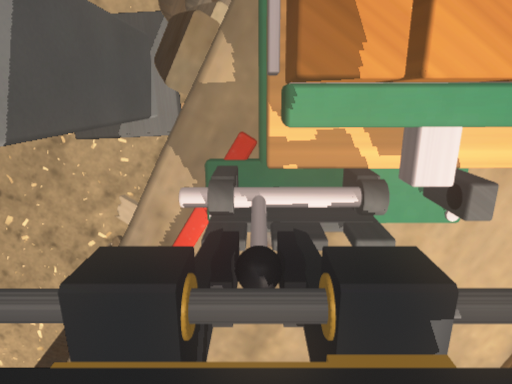

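The ball is held with the handle raised (px (258,268)), and the path past the lug looks free. Sliding the bolt across.

Request:
play_rows(translation=[[0,0.008,0],[0,0.008,0],[0,0.008,0],[0,0.008,0],[0,0.008,0],[0,0.004,0],[0,0,0],[0,0,0]], delta_rot=[[0,0,0],[0,0,0],[0,0,0],[0,0,0],[0,0,0],[0,0,0],[0,0,0],[0,0,0]], grip=[-1,-1,-1,-1,-1,-1,-1,-1])

```text
clock: 40.7
tool_pos: [0.4629, -0.1491, 0.1497]
eef_rot: [0.724, 0.689, -0.004, -0.002]
contact_force: [0.9, -3.1, 6.7]
opening: 0.203
finger_force: 11.2
```

Run:
```python
from h import *
st();inC();cv2.imwrite("pics/p.png",r.snapshot("wrist"))
```

```text
t 40.7 tcp [ 0.4629 -0.1491  0.1497] yaw 87.2 zax [-0.008 -0.002 -1.   ] F [ 0.9 -3.1  6.7] op 0.203 ff 11.2
tcp in clamp mm [ -51.8 -106.   149.7]
```

View pics/p.png

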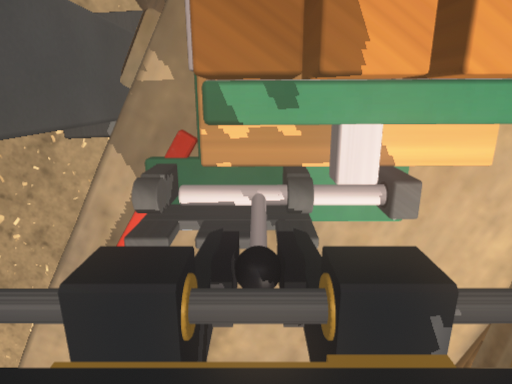

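The bolt rod has passed behind the lug and reaches the far block, about 42 mm across. Pushing the last bit home.

Request:
play_rows(translation=[[0,0.002,0],[0,0.001,0],[0,0,0],[0,0,0]], delta_rot=[[0,0,0],[0,0,0],[0,0,0],[0,0,0]], grip=[-1,-1,-1,-1])

```text
clock: 41.25
tool_pos: [0.4653, -0.1493, 0.1496]
eef_rot: [0.724, 0.689, -0.004, -0.002]
contact_force: [-1.2, -2.1, 7.5]
opening: 0.2
finger_force: 11.1
```

Request:
play_rows(translation=[[-0.0088,0,0.0032],[-0.0082,0,0.0046],[-0.0073,0,0.0059],[-0.0063,0,0.007],[-0.0051,0,0.0079],[-0.0037,0,0.0086],[-0.0023,0,0.0091],[0,0,0.003],[0,0,0]], delta_rot=[[0,0,0],[0,0,0],[0,0,0],[0,0,0],[0,0,0],[0,0,0],[0,0,0],[0,0,0],[0,0,0]], grip=[-1,-1,-1,-1,-1,-1,-1,-1,-1])

```text
clock: 42.38
tool_pos: [0.4644, -0.19, 0.1]
eef_rot: [0.724, 0.69, -0.003, -0.002]
contact_force: [-4.9, 0.2, -0.2]
opening: 0.199
finger_force: 11.8
```

Run:
```python
from h import *
st();inC()
```

```text
t 42.4 tcp [ 0.4644 -0.19    0.1   ] yaw 87.2 zax [-0.007 -0.001 -1.   ] F [-4.9  0.2 -0.2] op 0.199 ff 11.8
tcp in clamp mm [ -48.2 -146.8  100. ]
```

In the notch (z = 100 against 95 when level). Opening just enough to release it, then rising.

Request:
play_rows(translation=[[0,0,0],[0,0,0],[0,0,0],[0,0,0],[0,0,-0.05],[0,0,-0.05],[0,0,-0.05],[0,0,0]], delta_rot=[[0,0,0],[0,0,0],[0,0,0],[0,0,0],[0,0,0],[0,0,0],[0,0,0],[0,0,0]], grip=[0,0,0,0,0,0,0,0])

```text
clock: 43.38
tool_pos: [0.4681, -0.1899, 0.2539]
eef_rot: [0.724, 0.69, 0.001, 0.002]
contact_force: [-0.3, 0.6, -1.0]
opening: 0.498
finger_force: 0.0
```

Run:
```python
from h import *
st();inC();K=cam("wrist");cv2.imwrite("pics/q.png",r.snapshot("wrist"))
print(proj(K,C(-49,-148,50)).round(),proj(K,C(-51,-148,50)).round())
```

```text
t 43.4 tcp [ 0.4681 -0.1899  0.2539] yaw 87.2 zax [ 0.003 -0.002 -1.   ] F [-0.3  0.6 -1. ] op 0.498 ff 0.0
tcp in clamp mm [ -44.4 -146.6  253.9]
[[252. 181.]] [[249. 181.]]
```

View pics/q.png

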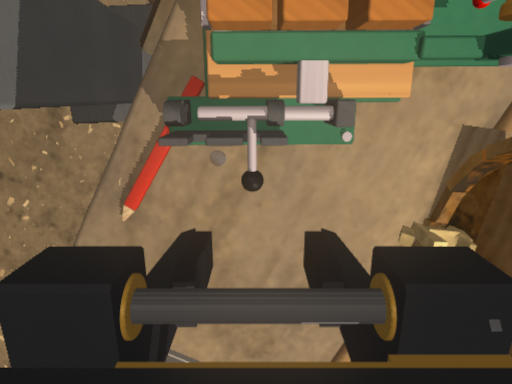

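The ball lies level at px (252,180), exactly where the second notch is predicted, with the bolt behind the lug and all three blanks clamped. Handing in.

```bash
python3 -c "
from plant import r
print(r.finish_job())"
```

```text
the job is handed in; nothing more can be done
None
```

I stood all three oak blanks on the bed, drew the jaws in tight with the turnbuckle, shot the bolt with its handle down in the far notch, and handed the job in; the hand-in call returned no verdict.

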